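Load the photometer and hold its shutter open

TASK

Fill the empty wells of the photometer with spare vials from the dark steel tray, one vial to a well and fully seated, leaving the vials already loaded and the left-over spare where they are. Only when all four wells are filled, pull the spring-loaded shutter slide out by its black handle until its pointer is level with the tip of the index on the deck, and finish while still holding it there: it springs shut if let go. Do not disturb the flask, the jar and the spoon.

Things in the scene. Friction and masses are not known exactly. Their poses are not given: they have to be found in the camera images.
- photometer: fixed grey instrument, 45 mm high, flat top, 210 mm along its y, from x = -30 to +120 mm; a grey deck 15 mm high, 110 mm wide, runs on to x = -190 mm in front. Origin on the bench under the middle of the row of wells; x points to its rear, y along the row, z up. Four wells at x = 0, y = 78, 26, -26, -78 mm: 32 mm wide and deep, chamfered mouth. Two are empty; which two varies
- well0 (a point): well at y = 78 mm of the photometer: the point where the centre of a fully seated vial lies, 8 mm above the block's top face (53 mm above the bench); a seated vial's top is 93 mm above the bench
- well1 (a point): well at y = 26 mm of the photometer: the point where the centre of a fully seated vial lies, 8 mm above the block's top face (53 mm above the bench); a seated vial's top is 93 mm above the bench
- well2 (a point): well at y = -26 mm of the photometer: the point where the centre of a fully seated vial lies, 8 mm above the block's top face (53 mm above the bench); a seated vial's top is 93 mm above the bench
- well3 (a point): well at y = -78 mm of the photometer: the point where the centre of a fully seated vial lies, 8 mm above the block's top face (53 mm above the bench); a seated vial's top is 93 mm above the bench
- shutter (a joint): travel of the shutter slide in m: 0 is home (shut), grows as it is pulled out along the photometer's -x axis, stops at 0.095. A spring pulls it home with about 3 N at 0, rising by 0.6 N for each 10 mm; it starts home
- shutter_handle (a point): middle of the black handle, an upright tab 14 mm thick (photometer x), 40 mm wide (y); its top is 70 mm, this point 50 mm above the bench; axes as the photometer's. At home it is at photometer x = -80, y = 0 mm, 43 mm free to the block behind. Its steel strip's top is at 19 mm. A small pointer at its foot sticks out to +y, in line with the handle's middle
- index_tip (a point): tip of the index, a black block 18 by 26 mm, 7 mm high with a pointed nose, fixed on the deck on the slide's +y side (top 22 mm above the bench), 30 to 70 mm in front of the handle's home. Axes as the photometer's. The shutter is at the mark when the handle's middle has the same photometer x as this tip
- tray: fixed dark steel tray, 220 mm (its x) by 130 mm (its y), walls 25 mm high and 4 mm thick, floor 4 mm thick; origin under its centre. Three spare vials stand in it in a loose row along its x, about 62 mm apart
- loaded_a_mid (a point): loaded vial, starts in one of the wells (not to be touched): amber glass vial with a white cap, a plain upright cylinder 26 mm in diameter and 80 mm tall in all (cap: top 20 mm; foot tapered to 21 mm), about 50 g; this point is its centre, half-way up, z along its axis
- loaded_b_mid (a point): loaded vial, starts in one of the wells (not to be touched): amber glass vial with a white cap, a plain upright cylinder 26 mm in diameter and 80 mm tall in all (cap: top 20 mm; foot tapered to 21 mm), about 50 g; this point is its centre, half-way up, z along its axis
- spare_a_mid (a point): spare vial, starts standing in the tray: amber glass vial with a white cap, a plain upright cylinder 26 mm in diameter and 80 mm tall in all (cap: top 20 mm; foot tapered to 21 mm), about 50 g; this point is its centre, half-way up, z along its axis
- spare_b_mid (a point): spare vial, starts standing in the tray: amber glass vial with a white cap, a plain upright cylinder 26 mm in diameter and 80 mm tall in all (cap: top 20 mm; foot tapered to 21 mm), about 50 g; this point is its centre, half-way up, z along its axis
- spare_c_mid (a point): spare vial, starts standing in the tray: amber glass vial with a white cap, a plain upright cylinder 26 mm in diameter and 80 mm tall in all (cap: top 20 mm; foot tapered to 21 mm), about 50 g; this point is its centre, half-way up, z along its axis
- spare_a: the same vial as spare_a_mid; origin at the centre of its underside
- spare_b: the same vial as spare_b_mid; origin at the centre of its underside
- spare_c: the same vial as spare_c_mid; origin at the centre of its underside
- flask: bystander: conical glass flask, 80 mm base diameter, 120 mm tall, origin under its centre
- jar: bystander: open glass jar, 66 mm diameter, 70 mm tall, origin under its centre
- spoon: bystander: steel spoon with a wooden handle lying on the bench, 170 mm long along its x, origin near its middle
Mind the look-alikes: they are no part of the job. What is shaped like the spare_a but blue, brown or purple is not meant.

How it is judged (in metres and radians):
On the way, in this order (a step that is already met when the one before it is completed fails the run):
1. every well holds a seated vial, let go and at rest, with the shutter still home (distance between any of loaded_a_mid, loaded_b_mid, spare_a_mid, spare_b_mid, spare_c_mid and well0 below 0.01 m and distance between any of loaded_a_mid, loaded_b_mid, spare_a_mid, spare_b_mid, spare_c_mid and well1 below 0.01 m and distance between any of loaded_a_mid, loaded_b_mid, spare_a_mid, spare_b_mid, spare_c_mid and well2 below 0.01 m and distance between any of loaded_a_mid, loaded_b_mid, spare_a_mid, spare_b_mid, spare_c_mid and well3 below 0.01 m and linear speed of each of spare_a, spare_b, spare_c below 0.03 m/s and contact force between the fingers and spare_a below 0.2 N and contact force between the fingers and spare_b below 0.2 N and contact force between the fingers and spare_c below 0.2 N and value of joint shutter below 0.01 m), for 0.2 s.
2. the fingers hold the shutter still at the index, within 6 mm (x of shutter_handle in the frame of index_tip between -0.006 and 0.006 m and velocity of joint shutter between -0.01 and 0.01 m/s and contact force between the fingers and photometer above 1 N), for 0.5 s.
At the end, for the whole second after the job is handed in: Each of the four wells holds a seated vial (its centre within 10 mm of the well's point), released and at rest; one spare still stands upright within 30 mm of where it was; the fingers hold the shutter (more than 1 N) at rest with its handle's middle within 6 mm of the index tip along the slide (all of step 2 and distance between any of loaded_a_mid, loaded_b_mid, spare_a_mid, spare_b_mid, spare_c_mid and well0 below 0.01 m and distance between any of loaded_a_mid, loaded_b_mid, spare_a_mid, spare_b_mid, spare_c_mid and well1 below 0.01 m and distance between any of loaded_a_mid, loaded_b_mid, spare_a_mid, spare_b_mid, spare_c_mid and well2 below 0.01 m and distance between any of loaded_a_mid, loaded_b_mid, spare_a_mid, spare_b_mid, spare_c_mid and well3 below 0.01 m and ((distance of spare_a_mid from where it was at the start of the episode below 0.03 m and angle between spare_a_mid's own z axis and vertical below 0.2 rad) or (distance of spare_b_mid from where it was at the start of the episode below 0.03 m and angle between spare_b_mid's own z axis and vertical below 0.2 rad) or (distance of spare_c_mid from where it was at the start of the episode below 0.03 m and angle between spare_c_mid's own z axis and vertical below 0.2 rad)) and linear speed of each of spare_a, spare_b, spare_c below 0.03 m/s and contact force between the fingers and spare_a below 0.2 N and contact force between the fingers and spare_b below 0.2 N and contact force between the fingers and spare_c below 0.2 N); the arm keeps its last pose, push and grip.
It fails at once if the shutter is pulled out more than 15 mm while a well is empty (value of joint shutter above 0.015 m and not (distance between any of loaded_a_mid, loaded_b_mid, spare_a_mid, spare_b_mid, spare_c_mid and well0 below 0.01 m and distance between any of loaded_a_mid, loaded_b_mid, spare_a_mid, spare_b_mid, spare_c_mid and well1 below 0.01 m and distance between any of loaded_a_mid, loaded_b_mid, spare_a_mid, spare_b_mid, spare_c_mid and well2 below 0.01 m and distance between any of loaded_a_mid, loaded_b_mid, spare_a_mid, spare_b_mid, spare_c_mid and well3 below 0.01 m)).
It fails at once if a vial that was already loaded is moved by more than 15 mm (distance of any of loaded_a_mid, loaded_b_mid from where it was at the start of the episode above 0.015 m).
It fails at once if the flask, jar or spoon is moved by more than 30 mm (distance of any of flask, jar, spoon from where it was at the start of the episode above 0.03 m).
It also fails if it takes over 67 s, if anything falls off the work surface, if the arm or the gripper's body presses on something with over 40 N, if the wrist force passes 120 N, or if a joint passes its speed limit or range.

ROBOT

A 6-joint arm with a two-finger parallel gripper is mounted at the origin on the work surface. World frame = base frame: x ahead of the robot, y to its left, z up, the work surface at z = 0. Lengths are in m, angles in degrees, forces in N, time in s.
With the tool pointing down it reaches from about 0.35 to 0.875 m from the base axis. Payload 4.2 kg.
Tool frame: the origin (TCP) lies at the very end of the fingers, on their centre line; the grasp point (between the pads) lies 19 mm behind it; z points along the fingers, x is the direction in which the jaws open and shut, and the axes are right-handed (so a half turn about z gives the same grasp; the last joint's range is limited). The gripper opens to 87 mm and grips with 3 to 60 N. Pads are 19 mm wide; open, the fingers measure 117 mm over their backs; the gripper's body (75 mm by 190 mm) begins 51 mm behind the grasp point.
Start: joints at [91.822, 22.042, 0.453, 0, -68.411, -14.817], TCP at [0.141, 0.609, 0.223] pointing down, gripper open.
Joint ranges: [-179.83, 179.83], [-69.29, 118.12], [-61.27, 80.66], [-181.25, 117.63], [-171.15, -9.14], [-177.46, 177.46]. Speed limits (degrees/s): [159.86, 159.86, 180, 180, 180, 180].

INTERFACE

Orientations are given as a 3x3 rotation matrix whose columns are the frame's x, y, z axes.
In Python, from station import sense, capture, finish_job gives the robot as it stands.
- The arm moves only by the shell command python3 -m crank 'ROWS' [OPENING]. ROWS is JSON, a list of rows, each a list of 4 numbers: the shift along the tool's x, y, z in m, then the turn about the tool's z in rad. A call has 1 to 5 rows; each row shifts and turns the commanded pose from where the row before left it, along the tool's axes as they then stand; what a row does not reach is not made up. A row lasts 1/12 s, in which the tool goes at most 41.7 mm and 7.16 degrees, less where a joint would pass 70% of its speed; a pose out of reach is approached as far as the arm can. A call with a gripper value outside its range is refused whole. OPENING is the finger opening in m, from 0 to 0.087, set as the call begins (- or left out, the last holds). The fingers move at their own pace and stop on an object; the grip force is fixed at half the most. Time passes only in rows, so rows that do not move let the fingers close. It gives the time, the measured TCP pose, the force and the opening at its end, in the units of the state.
- sense(): the state, without advancing time (a new reading comes with each control period).
- capture(name): name is "scene" or "side" or "wrist"; returns a dict with "pixels" (400x640x3 uint8, red, green, blue), "depth" (400x640 float32, m along the optical axis (not along the pixel's ray), 0 where there is no reading), "fx", "fy", "cx", "cy" (pixels), "world_from_camera" (4x4, takes a point from camera to world coordinates); the wrist camera has in their place "hand_eye" (4x4, takes a point from camera to tool coordinates, whose origin is the TCP and whose axes are the tool frame's). Camera axes: x right, y down, z forward; pixel columns grow to the right and rows downward; lengths in m; the calibration is good to about 2 mm. A picture is of the moment at which its call begins: read the wrist's pose just before it.
- finish_job(): hands the job in, once; it reports no verdict.
The state is a dict: "time_s": time; "joints": joint angles; "joint_velocities": joint speeds; "effort": joint torques, N m; "tcp_pos": TCP position; "ee_rot": TCP orientation; "wrist_force": force on the tool from outside, world axes, zero at the start; "moment": the same for the moment, N m; "gripper_width": opening from 0.0 (shut) to 1.0 (fully open).
Only numpy, scipy, OpenCV 4.12 (cv2) and the standard library are available. Lean on these libraries where they do the work, as an engineer would, in place of code of your own. Each camera call takes 0.05 s, during which the arm holds its last target.

## Working session

There is one attempt and no reset: what is moved stays moved. The work goes in short steps, Python scripts to look and compute and a shell command to move; the robot and the scene stay as the last step left them, time stands still between calls to the robot, and variables do not carry over. Pictures are saved under pics/ and viewed, and the job is handed in when it is done.

```bash
mkdir -p pics; ls
cat > h.py <<'E'
from station import sense,capture
import numpy as np,cv2
def snap(n,f):
    s=sense();c=capture(n)
    cv2.imwrite(f'pics/{f}.png',c['pixels'][:,:,::-1])
    if n=='wrist':
        T=np.eye(4);T[:3,:3]=np.array(s['ee_rot']);T[:3,3]=s['tcp_pos'];c['world_from_camera']=T@np.array(c['hand_eye'])
    np.savez(f'pics/{f}.npz',**{k:c[k] for k in c})
    return c
def load(f): return dict(np.load(f'pics/{f}.npz'))
def P(c,u,v,z=None):
    """world point at pixel; by depth or by plane z"""
    T=c['world_from_camera'];r=np.array([(u-c['cx'])/c['fx'],(v-c['cy'])/c['fy'],1.])
    if z is None: d=float(c['depth'][int(round(v)),int(round(u))])
    else: d=(z-T[2,3])/(T[:3,:3]@r)[2]
    return T[:3,:3]@(r*d)+T[:3,3]
def cloud(c):
    T=c['world_from_camera'];d=c['depth'];v,u=np.mgrid[:d.shape[0],:d.shape[1]]
    p=np.stack([(u-c['cx'])/c['fx']*d,(v-c['cy'])/c['fy']*d,d],-1)
    return p@T[:3,:3].T+T[:3,3]
E
python3 - <<'E'
from h import *
s=sense();print(s)
for n in ['scene','side','wrist']:
    snap(n,n+'0')
E
```

```text
pics
{'time_s': 0.0, 'joints': array([ 9.18241688e+01,  2.20910241e+01,  3.78525688e-01, -2.94095485e-02,
       -6.84110880e+01, -1.48176710e+01]), 'joint_velocities': array([ 0.10318454,  0.02454832,  0.01323712,  0.08768742, -0.05507368,
        0.00092037]), 'effort': array([ 1.88375279e-04, -3.90665781e+01,  1.87400866e+01,  4.21971425e+00,
        1.09575258e-02, -1.93143769e-04]), 'tcp_pos': array([0.14035783, 0.60840606, 0.22144719]), 'ee_rot': array([[-2.25024627e-01, -9.74352991e-01, -4.08382236e-04],
       [-9.74350576e-01,  2.25024979e-01, -2.17104279e-03],
       [ 2.20725824e-03, -9.06306280e-05, -9.99997560e-01]]), 'wrist_force': array([ 0.50271368, -0.6462205 ,  0.07815225]), 'moment': array([ 0.02793789,  0.02121701, -0.03141326]), 'gripper_width': 1.0005449574338598}
```

View pics/scene0.png

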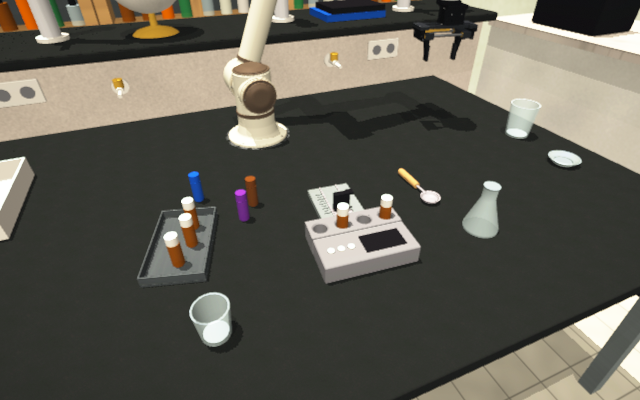

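View pics/side0.png

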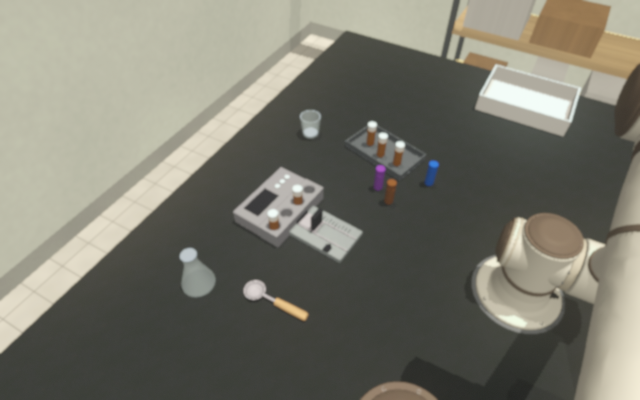

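View pics/wrist0.png

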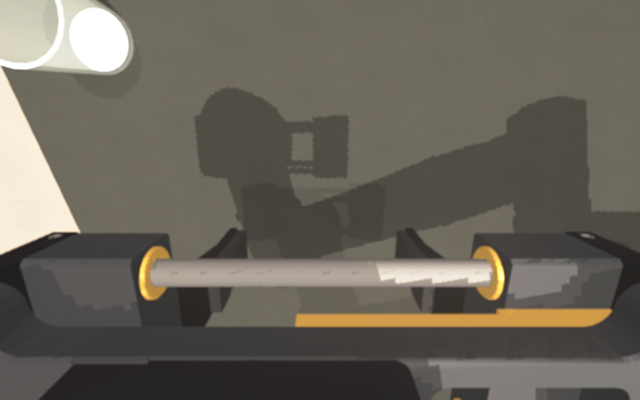

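Run:
```python
from h import *
c=load('scene0');im=c['pixels'][:,:,::-1]
a=cv2.resize(im[180:300,130:290],None,fx=5,fy=5,interpolation=2);cv2.imwrite('pics/a.png',a)
b=cv2.resize(im[170:290,290:450],None,fx=5,fy=5,interpolation=2);cv2.imwrite('pics/b.png',b)
d=load('side0');im=d['pixels'][:,:,::-1]
b=cv2.resize(im[150:270,220:380],None,fx=5,fy=5,interpolation=2);cv2.imwrite('pics/c.png',b)
print(c['fx'],c['world_from_camera'],d['fx'],d['world_from_camera'])
for n,e in(('scene',c),('side',d)):
  print((e['depth']>0).mean())
  for u,v in ([(345,330),(210,330),(173,240),(186,218),(188,203),(343,209),(386,199),(320,229),(363,220),(252,180)] if n=='scene' else [(297,190),(273,214),(372,125),(382,138),(400,146),(192,255)]): print(n,u,v,P(e,u,v).round(3))
```

```text
374.4916366492238 [[ 0.38217864  0.52753361 -0.75871456  1.17918551]
 [ 0.92406759 -0.22368762  0.30994021 -0.24491842]
 [-0.00621118 -0.81955606 -0.57296534  0.581692  ]
 [ 0.          0.          0.          1.        ]] 445.8958939096977 [[-0.87693946 -0.3673468   0.30989275  0.15122946]
 [-0.48035534  0.64933773 -0.58959245  0.72096696]
 [ 0.01535984 -0.66589552 -0.74588688  0.95268085]
 [ 0.          0.          0.          1.        ]]
0.99605078125
scene 345 330 [ 0.822 -0.055 -0.001]
scene 210 330 [ 0.77  -0.273  0.052]
scene 173 240 [ 0.555 -0.307  0.079]
scene 186 218 [ 0.499 -0.276  0.083]
scene 188 203 [ 0.445 -0.266  0.083]
scene 343 209 [0.612 0.037 0.093]
scene 386 199 [0.613 0.142 0.09 ]
scene 320 229 [ 0.582 -0.004  0.027]
scene 363 220 [0.591 0.101 0.027]
scene 252 180 [ 0.405 -0.111  0.08 ]
0.9961640625
side 297 190 [0.593 0.049 0.093]
side 273 214 [0.605 0.147 0.09 ]
side 372 125 [ 0.542 -0.311  0.08 ]
side 382 138 [ 0.488 -0.267  0.083]
side 400 146 [ 0.427 -0.259  0.083]
side 192 255 [0.681 0.356 0.12 ]
```

View pics/a.png

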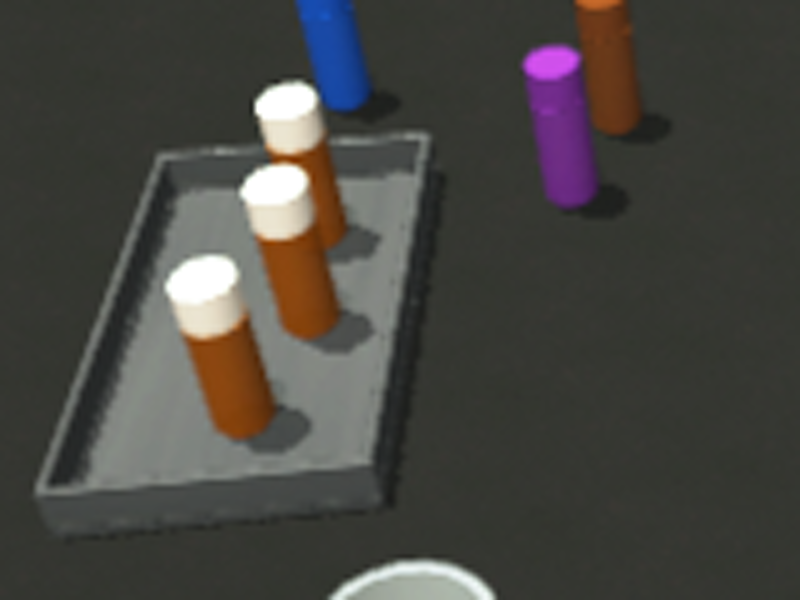

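View pics/b.png

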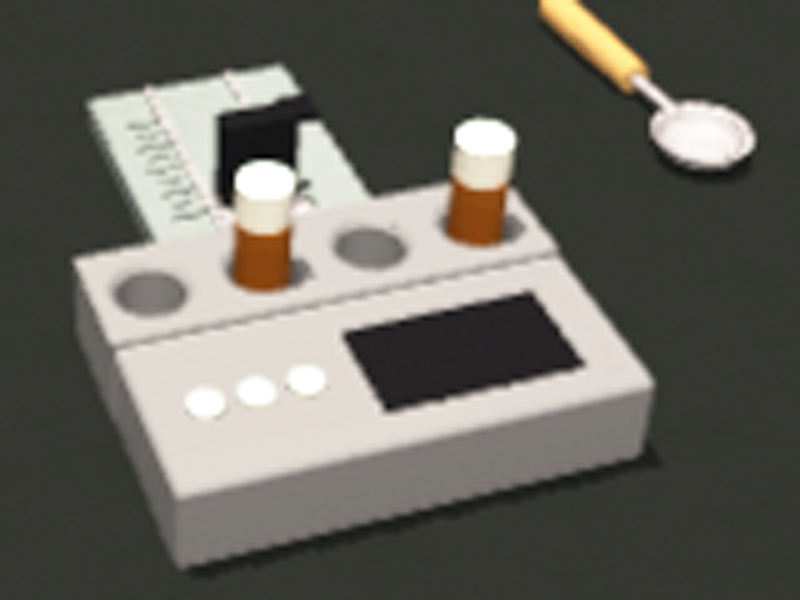

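View pics/c.png

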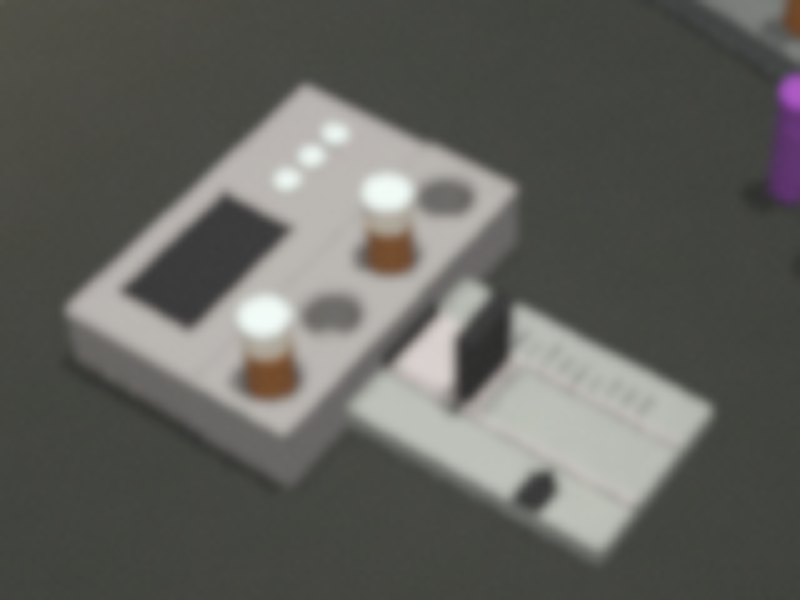

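```bash
cat > fit.py <<'E'
from h import *
def rigid(A,B):
    A=np.array(A);B=np.array(B);a=A-A.mean(0);b=B-B.mean(0)
    th=np.arctan2((a[:,0]*b[:,1]-a[:,1]*b[:,0]).sum(),(a*b).sum())
    R=np.array([[np.cos(th),-np.sin(th)],[np.sin(th),np.cos(th)]]);t=B.mean(0)-R@A.mean(0)
    return th,R,t,np.linalg.norm(A@R.T+t-B,axis=1)
def caps(c,th=0.008):
    p=cloud(c);px=c['pixels'].astype(int)
    m=(px.min(-1)>150)&(p[...,2]>.06)&(p[...,2]<.1)&(p[...,0]>.3)&(p[...,0]<.75)&(abs(p[...,1])<.45)
    n,l=cv2.connectedComponents(m.astype(np.uint8));o=[]
    for i in range(1,n):
        q=p[l==i]
        if len(q)<20: continue
        t=q[q[:,2]>np.percentile(q[:,2],95)-th]
        o.append((len(q),len(t),t.mean(0).round(4),((t[:,:2].max(0)+t[:,:2].min(0))/2).round(4),(t[:,:2].max(0)-t[:,:2].min(0)).round(3)))
    return o
E
python3 - <<'E'
from fit import *
A=[(-.03,-.105),(-.03,.105),(.12,.105),(.12,-.105)]
cs=load('scene0');cd=load('side0')
B1=[P(cs,290+u/5,170+v/5,.045)[:2] for u,v in[(73,262),(510,185),(655,382),(180,498)]]
B2=[P(cd,220+u/5,150+v/5,.045)[:2] for u,v in[(518,188),(283,437),(68,310),(308,85)]]
for B in(B1,B2):
    th,R,t,e=rigid(A,B);print(np.degrees(th),t,e)
    for y in(.078,.026,-.026,-.078):print('well',R@[0,y]+t)
    print('handle',R@[-.08,0]+t)
    print(np.array(B).round(3).tolist())
for c in(cs,cd):
    for o in caps(c):print(o)
E
```

```text
-5.79876697542102 [0.60751555 0.0678269 ] [0.00112308 0.00570208 0.00499771 0.0025841 ]
well [0.61539627 0.14542777]
well [0.61014246 0.09369386]
well [0.60488865 0.04195995]
well [ 0.59963483 -0.00977396]
handle [0.52792492 0.07590969]
[[0.567, -0.035], [0.594, 0.175], [0.733, 0.159], [0.716, -0.046]]
-5.173072477508983 [0.59638493 0.06956816] [0.00164388 0.00215234 0.00228756 0.0016469 ]
well [0.60341776 0.14725046]
well [0.59872921 0.09546226]
well [0.59404065 0.04367406]
well [ 0.5893521  -0.00811414]
handle [0.51671078 0.07678132]
[[0.558, -0.033], [0.578, 0.177], [0.723, 0.163], [0.705, -0.045]]
(124, 81, array([0.6128, 0.1426, 0.091 ]), array([0.6109, 0.143 ]), array([0.025, 0.024]))
(297, 58, array([0.7025, 0.3495, 0.0941]), array([0.6994, 0.3533]), array([0.02 , 0.023]))
(129, 86, array([ 0.4363, -0.2679,  0.0821]), array([ 0.4335, -0.2679]), array([0.028, 0.024]))
(143, 93, array([0.603 , 0.04  , 0.0909]), array([0.6013, 0.0405]), array([0.025, 0.025]))
(150, 101, array([ 0.4962, -0.2792,  0.0819]), array([ 0.4947, -0.2794]), array([0.027, 0.025]))
(171, 122, array([ 0.5469, -0.3123,  0.0819]), array([ 0.5447, -0.3125]), array([0.026, 0.025]))
(227, 195, array([ 0.7227, -0.2651,  0.0677]), array([ 0.7286, -0.2669]), array([0.042, 0.065]))
(34, 29, array([ 0.7246, -0.2387,  0.0667]), array([ 0.7267, -0.2422]), array([0.037, 0.025]))
(49, 45, array([ 0.5414, -0.3068,  0.0822]), array([ 0.5415, -0.3059]), array([0.023, 0.028]))
(53, 45, array([ 0.4898, -0.2739,  0.0823]), array([ 0.49  , -0.2737]), array([0.024, 0.028]))
(58, 53, array([ 0.4305, -0.2628,  0.0821]), array([ 0.4306, -0.2654]), array([0.024, 0.027]))
(80, 69, array([0.5965, 0.0462, 0.0913]), array([0.5969, 0.0455]), array([0.024, 0.025]))
(92, 80, array([0.606 , 0.1488, 0.0911]), array([0.6078, 0.1483]), array([0.028, 0.027]))
```

```bash
cat > go.py <<'E'
import sys,numpy as np
from station import sense
# go.py x y z theta_deg : shift in tool axes now, turn
s=sense();R=np.array(s['ee_rot']);p=np.array(s['tcp_pos'])
t=np.array([float(v) for v in sys.argv[1:4]]);d=R.T@(t-p)
th=np.degrees(np.arctan2(R[1,0],R[0,0]))
print('t',round(s['time_s'],2),'p',p.round(4),'th',th.round(2),'F',s['wrist_force'].round(1),'w',round(s['gripper_width']*87,1),'j',np.round(s['joints'],0),'tilt',R[:2,2].round(4))
print('shift',d.round(4),'rows',np.ceil(np.linalg.norm(d)/.0416))
if len(sys.argv)>4:
    a=(th-float(sys.argv[4])+180)%360-180
    print('turn rad',np.radians(a).round(4),'rows',np.ceil(abs(a)/7.1))
E
python3 -c "
from h import *
print(load('wrist0')['hand_eye'].round(3), load('wrist0')['fx'])"
python3 go.py 0.42 0.1 0.28 -185.4
```

```text
[[ 1.     0.001 -0.     0.001]
 [-0.001  0.964  0.266 -0.074]
 [ 0.001 -0.266  0.964 -0.163]
 [ 0.     0.     0.     1.   ]] 299.70574987823073
t 0.15 p [0.1404 0.6086 0.2217] th -103.0 F [0.3 0.5 0.8] w 86.9 j [ 92.  22.   0.  -0. -68. -15.] tilt [-0.0003 -0.0016]
shift [ 0.4327 -0.3868 -0.0575] rows 15.0
turn rad 1.4381 rows 12.0
```

```bash
python3 -m crank '[[0.0288,-0.0258,-0.0038,0],[0.0288,-0.0258,-0.0038,0],[0.0288,-0.0258,-0.0038,0],[0.0288,-0.0258,-0.0038,0],[0.0288,-0.0258,-0.0038,0]]' && python3 -m crank '[[0.0288,-0.0258,-0.0038,0],[0.0288,-0.0258,-0.0038,0],[0.0288,-0.0258,-0.0038,0],[0.0288,-0.0258,-0.0038,0],[0.0288,-0.0258,-0.0038,0]]' && python3 -m crank '[[0.0288,-0.0258,-0.0038,0],[0.0288,-0.0258,-0.0038,0],[0.0288,-0.0258,-0.0038,0],[0.0288,-0.0258,-0.0038,0],[0.0288,-0.0258,-0.0038,0]]'; python3 go.py 0.42 0.1 0.28 -185.4
```

```text
time_s: 0.57
tcp_pos: [0.2342, 0.4377, 0.2413]
ee_rot: [[-0.224, -0.975, -0.0], [-0.975, 0.224, -0.001], [0.001, 0.0, -1.0]]
wrist_force: [0.9, -0.9, 0.6]
gripper_width: 1.001
time_s: 0.98
tcp_pos: [0.3274, 0.2684, 0.2607]
ee_rot: [[-0.224, -0.975, 0.0], [-0.975, 0.224, 0.0], [-0.0, 0.0, -1.0]]
wrist_force: [0.7, 0.8, 0.1]
gripper_width: 1.0
time_s: 1.4
tcp_pos: [0.4207, 0.0991, 0.2799]
ee_rot: [[-0.225, -0.974, 0.0], [-0.974, 0.225, 0.0], [-0.0, -0.0, -1.0]]
wrist_force: [0.5, 0.6, -0.4]
gripper_width: 0.998
t 1.4 p [0.4207 0.0991 0.2799] th -102.97 F [ 0.5  0.6 -0.4] w 86.8 j [ 35.   0. -19.  -0. -71.  42.] tilt [0.0003 0.0004]
shift [-0.0007  0.0009 -0.0001] rows 1.0
turn rad 1.4386 rows 12.0
```

```bash
python3 -c "
from h import *
snap('wrist','w1')"
```

```text
(no output)
```

View pics/w1.png

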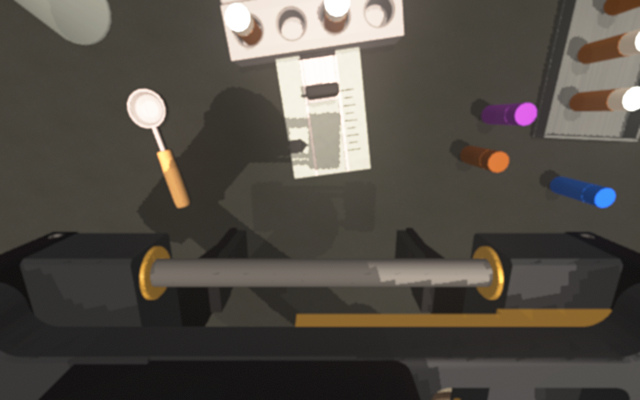

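```bash
python3 -c "
from h import *
im=load('w1')['pixels'][:,:,::-1]
cv2.imwrite('pics/d.png',cv2.resize(im[0:130,215:410],None,fx=4,fy=4,interpolation=2))
cv2.imwrite('pics/e.png',cv2.resize(im[70:185,265:375],None,fx=5,fy=5,interpolation=2))"
```

```text
(no output)
```

View pics/d.png

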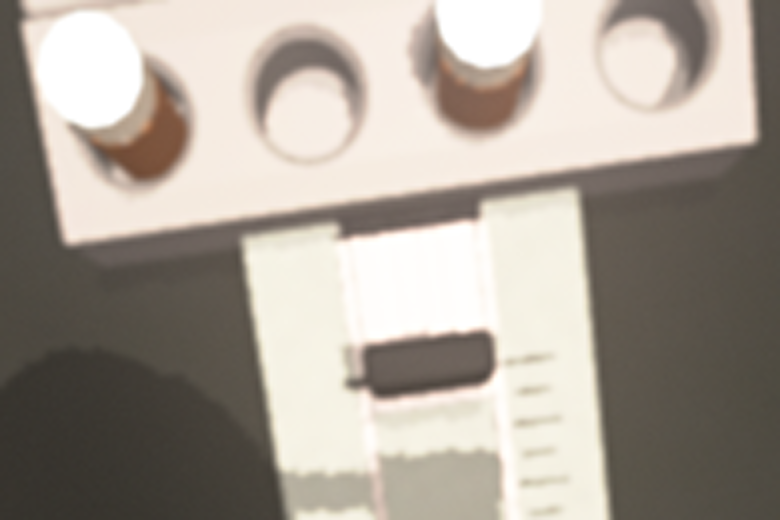

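View pics/e.png

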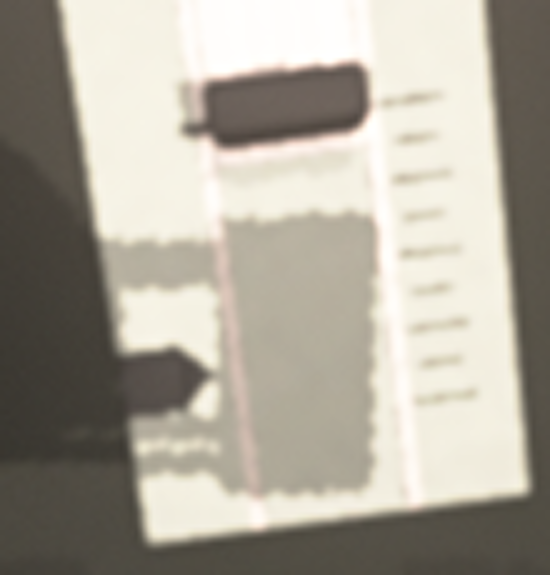

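Run:
```python
from fit import *
c=load('w1')
A=[(-.03,.105),(-.03,-.105),(0,.026),(-.19,.055),(-.19,-.055)]
B=[P(c,231.25,61.25,.045),P(c,404.5,35,.045),P(c,291.75,23,.045),P(c,294.4,179,.015),P(c,371,168,.015)]
B=[b[:2] for b in B]
th,R,t,e=rigid(A,B);print(np.degrees(th),t,e)
for n,q in dict(w0=(0,.078),w1=(0,.026),w3=(0,-.078),h=(-.08,0)).items():print(n,R@q+t)
for n,q in dict(tip=P(c,308.6,145,.022),tip2=P(c,308.6,145),h=P(c,322.4,91,.07),ptr=P(c,302,95.6,.02),w3=P(c,379,11,.045)).items():print(n,q,R.T@(q[:2]-t))
for o in caps(c):print(o)
```

```text
-5.135328982539568 [0.60073684 0.06672372] [0.00079391 0.00085823 0.00112165 0.00153763 0.00078162]
w0 [0.60771849 0.14441064]
w1 [0.60306405 0.09261936]
w3 [ 0.59375518 -0.01096319]
h [0.52105795 0.0738844 ]
tip [0.45888831 0.10767526 0.022     ] [-0.14494467  0.02809052]
tip2 [0.4584423  0.10802048 0.01636987] [-0.14541978  0.02839443]
h [0.51999201 0.07426886 0.07      ] [-0.08109607  0.0002875 ]
ptr [0.52414996 0.10112223 0.02      ] [-0.07935841  0.02740526]
w3 [ 0.59340062 -0.01069353  0.045     ] [-0.00037727 -0.07776316]
(379, 371, array([0.5942, 0.043 , 0.0938]), array([0.5944, 0.0422]), array([0.017, 0.025]))
(581, 573, array([0.6075, 0.1449, 0.0938]), array([0.6082, 0.1452]), array([0.026, 0.025]))
(91, 91, array([ 0.4922, -0.2686,  0.0846]), array([ 0.4922, -0.269 ]), array([0.021, 0.007]))
(366, 366, array([ 0.4324, -0.2648,  0.0846]), array([ 0.4319, -0.2646]), array([0.025, 0.021]))
```

```bash
python3 go.py 0.40 -0.25 0.2 -111
```

```text
t 1.45 p [0.4231 0.0947 0.2805] th -103.34 F [ 3.5 -1.7  1.8] w 87.0 j [ 34.   0. -19.   0. -71.  42.] tilt [ 0.0014 -0.0019]
shift [ 0.3406 -0.0569  0.0811] rows 9.0
turn rad 0.1337 rows 2.0
```

```bash
python3 -m crank '[[0.0378,-0.0063,0.009,0],[0.0378,-0.0063,0.009,0],[0.0378,-0.0063,0.009,0],[0.0378,-0.0063,0.009,0],[0.0378,-0.0063,0.009,0]]' 0.06 && python3 -m crank '[[0.0378,-0.0063,0.009,0],[0.0378,-0.0063,0.009,0],[0.0378,-0.0063,0.009,0],[0.0378,-0.0063,0.009,0.067],[0,0,0,0.067]]' && python3 -m crank '[[0,0,0,0],[0,0,0,0],[0,0,0,0]]'; python3 go.py 0.4 -0.25 0.2 -111;python3 -c "
from fit import *
c=snap('wrist','w2')
for o in caps(c): print(o)
cv2.imwrite('pics/f.png',c['pixels'][:260,:,::-1])
"; python3 go.py 0.4 -0.25 0.2 -111
```

```text
time_s: 1.87
tcp_pos: [0.4079, -0.0919, 0.2342]
ee_rot: [[-0.224, -0.974, 0.0], [-0.974, 0.224, 0.0], [-0.0, -0.0, -1.0]]
wrist_force: [0.8, 0.6, 0.7]
gripper_width: 0.734
time_s: 2.28
tcp_pos: [0.3973, -0.2476, 0.1963]
ee_rot: [[-0.363, -0.932, -0.004], [-0.932, 0.363, 0.001], [0.001, 0.004, -1.0]]
wrist_force: [1.2, -0.1, 0.3]
gripper_width: 0.696
time_s: 2.53
tcp_pos: [0.3994, -0.2426, 0.1988]
ee_rot: [[-0.351, -0.937, 0.0], [-0.937, 0.351, -0.0], [-0.0, -0.0, -1.0]]
wrist_force: [0.7, -0.1, 0.5]
gripper_width: 0.688
t 2.53 p [ 0.3994 -0.2426  0.1988] th -110.52 F [ 0.7 -0.1  0.5] w 59.9 j [-11.   8. -23.  -0. -59.  81.] tilt [ 0.0005 -0.    ]
shift [ 0.0068 -0.0032 -0.0012] rows 1.0
turn rad 0.0083 rows 1.0
(837, 758, array([ 0.5402, -0.3109,  0.0847]), array([ 0.5409, -0.3119]), array([0.023, 0.026]))
(735, 723, array([ 0.4915, -0.2788,  0.085 ]), array([ 0.4914, -0.2788]), array([0.025, 0.026]))
(630, 607, array([ 0.4321, -0.2677,  0.085 ]), array([ 0.4319, -0.2676]), array([0.025, 0.025]))
t 2.58 p [ 0.3996 -0.2423  0.1989] th -110.5 F [ 0.4 -0.6  0.4] w 60.0 j [-11.   8. -23.  -0. -59.  81.] tilt [ 0.0008 -0.0001]
shift [ 0.007  -0.0031 -0.0011] rows 1.0
turn rad 0.0087 rows 1.0
```

View pics/f.png

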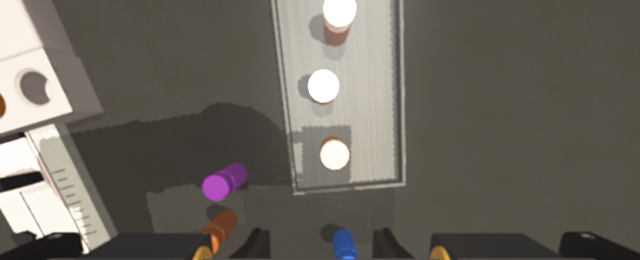

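```bash
python3 go.py 0.432 -0.2676 0.11 -110.5
```

```text
t 2.58 p [ 0.3996 -0.2423  0.1989] th -110.5 F [ 0.4 -0.6  0.4] w 60.0 j [-11.   8. -23.  -0. -59.  81.] tilt [ 0.0008 -0.0001]
shift [ 0.0123 -0.0392  0.089 ] rows 3.0
turn rad -0.0 rows 1.0
```

```bash
python3 -m crank '[[0.006,-0.0196,0.01,0],[0.0063,-0.0196,0.019,0],[0,0,0.03,0],[0,0,0.03,0],[0,0,0,0]]' && python3 -m crank '[[0,0,0,0]]';python3 go.py 0.432 -0.2676 0.046 -110.5
```

```text
time_s: 3.0
tcp_pos: [0.4282, -0.266, 0.1047]
ee_rot: [[-0.352, -0.936, -0.01], [-0.936, 0.352, 0.004], [-0.0, 0.011, -1.0]]
wrist_force: [-1.0, -0.1, -0.3]
gripper_width: 0.688
time_s: 3.08
tcp_pos: [0.4313, -0.2676, 0.1092]
ee_rot: [[-0.35, -0.937, -0.003], [-0.937, 0.35, 0.0], [0.001, 0.003, -1.0]]
wrist_force: [0.5, -0.1, -0.3]
gripper_width: 0.69
t 3.08 p [ 0.4313 -0.2676  0.1092] th -110.51 F [ 0.5 -0.1 -0.3] w 60.0 j [-13.  18. -25.   0. -48.  83.] tilt [-0.0029  0.0003]
shift [-0.0003 -0.0009  0.0632] rows 2.0
turn rad -0.0001 rows 1.0
```

Centred on the first spare; descend and grip.

```bash
python3 -m crank '[[0,0,0.02,0],[0,0,0.02,0],[0,0,0.015,0],[0,0,0.008,0],[0,0,0,0]]' && python3 -m crank '[[0,0,0,0],[0,0,0,0]]' && python3 -m crank '[[0,0,0,0],[0,0,0,0],[0,0,0,0],[0,0,0,0],[0,0,0,0]]' 0.0; python3 go.py 0.432 -0.2676 0.2
```

```text
time_s: 3.5
tcp_pos: [0.4321, -0.2682, 0.047]
ee_rot: [[-0.352, -0.936, 0.0], [-0.936, 0.352, -0.0], [0.0, -0.0, -1.0]]
wrist_force: [0.1, -1.0, -0.0]
gripper_width: 0.691
time_s: 3.67
tcp_pos: [0.433, -0.2688, 0.0483]
ee_rot: [[-0.352, -0.936, 0.003], [-0.936, 0.352, -0.001], [-0.0, -0.004, -1.0]]
wrist_force: [0.5, -0.3, -0.3]
gripper_width: 0.688
time_s: 4.08
tcp_pos: [0.4316, -0.2686, 0.0467]
ee_rot: [[-0.353, -0.936, 0.0], [-0.936, 0.353, -0.0], [-0.0, -0.0, -1.0]]
wrist_force: [-0.1, 0.5, 0.0]
gripper_width: 0.396
t 4.08 p [ 0.4316 -0.2686  0.0467] th -110.68 F [-0.1  0.5  0. ] w 34.4 j [-14.  23. -28.   0. -39.  83.] tilt [ 0.0002 -0.0001]
shift [-1.100e-03 -1.000e-04 -1.533e-01] rows 4.0
```

```bash
python3 -m crank '[[0,0,0,0],[0,0,0,0],[0,0,0,0]]' && python3 -m crank '[[0,0,-0.02,0],[0,0,-0.03,0],[0,0,-0.04,0],[0,0,-0.04,0],[0,0,-0.025,0]]'; python3 go.py 0.603 0.0926 0.2 -185.1
```

```text
time_s: 4.33
tcp_pos: [0.4315, -0.2686, 0.0465]
ee_rot: [[-0.353, -0.936, -0.0], [-0.936, 0.353, -0.0], [0.0, 0.0, -1.0]]
wrist_force: [0.3, 0.5, -0.2]
gripper_width: 0.289
time_s: 4.75
tcp_pos: [0.4327, -0.2692, 0.2057]
ee_rot: [[-0.352, -0.936, 0.005], [-0.936, 0.352, -0.002], [0.0, -0.005, -1.0]]
wrist_force: [0.5, -0.1, -0.3]
gripper_width: 0.292
t 4.75 p [ 0.4327 -0.2692  0.2057] th -110.64 F [ 0.5 -0.1 -0.3] w 25.4 j [-14.  11. -17.   0. -61.  83.] tilt [ 0.005  -0.0024]
shift [-0.3986 -0.0318  0.0057] rows 10.0
turn rad 1.2996 rows 11.0
```

```bash
python3 -m crank '[[-0.0332,-0.0027,0,0],[-0.0332,-0.0027,0,0],[-0.0332,-0.0027,0,0],[-0.0332,-0.0027,0,0],[-0.0332,-0.0027,0,0]]' && python3 -m crank '[[-0.0332,-0.0027,0,0],[-0.0332,-0.0027,0,0],[-0.0332,-0.0027,0,0],[-0.0332,-0.0027,0,0],[-0.0332,-0.0027,0,0]]' && python3 -m crank '[[-0.0332,-0.0027,0,0],[-0.0332,-0.0027,0,0],[0,0,0,0.118],[0,0,0,0.118],[0,0,0,0.118]]' && python3 -m crank '[[0,0,0,0.118],[0,0,0,0.118],[0,0,0,0.118],[0,0,0,0.118],[0,0,0,0.118]]' && python3 -m crank '[[0,0,0,0.118],[0,0,0,0.118],[0,0,0,0.118],[0,0,0,0],[0,0,0,0]]'; python3 go.py 0.603 0.0926 0.13 -185.1
```

```text
time_s: 5.17
tcp_pos: [0.5029, -0.1166, 0.2016]
ee_rot: [[-0.353, -0.935, -0.0], [-0.935, 0.353, 0.0], [-0.0, 0.0, -1.0]]
wrist_force: [0.6, 0.1, -0.9]
gripper_width: 0.287
time_s: 5.58
tcp_pos: [0.5742, 0.0341, 0.2013]
ee_rot: [[-0.353, -0.936, -0.001], [-0.936, 0.353, -0.0], [0.0, 0.001, -1.0]]
wrist_force: [0.5, -0.8, -1.2]
gripper_width: 0.29
time_s: 6.0
tcp_pos: [0.6023, 0.0936, 0.2006]
ee_rot: [[-0.659, -0.752, -0.002], [-0.752, 0.659, -0.0], [0.001, 0.001, -1.0]]
wrist_force: [0.6, 0.5, -0.8]
gripper_width: 0.292
time_s: 6.42
tcp_pos: [0.6022, 0.0927, 0.2011]
ee_rot: [[-0.966, -0.257, -0.001], [-0.257, 0.966, -0.0], [0.001, 0.0, -1.0]]
wrist_force: [-0.6, 0.7, 0.4]
gripper_width: 0.291
time_s: 6.83
tcp_pos: [0.6023, 0.0927, 0.2012]
ee_rot: [[-0.996, 0.085, -0.001], [0.085, 0.996, -0.0], [0.001, -0.0, -1.0]]
wrist_force: [0.0, -0.2, -0.2]
gripper_width: 0.285
t 6.83 p [0.6023 0.0927 0.2012] th 175.13 F [ 0.  -0.2 -0.2] w 24.8 j [ 24.  21.  -4.  -0. -65. -29.] tilt [-0.0007 -0.0001]
shift [-0.0007 -0.      0.0712] rows 2.0
turn rad 0.004 rows 1.0
```

```bash
python3 -m crank '[[0,0,0.03,0],[0,0,0.03,0],[0,0,0.03,0],[0,0,0.012,0],[0,0,0,0]]' && python3 -m crank '[[0,0,0,0]]'; python3 -c "
from fit import *
c=snap('wrist','w3')
cv2.imwrite('pics/g.png',c['pixels'][:,:,::-1])
"; python3 go.py 0.603 0.0926 0.0555 -185.1
```

```text
time_s: 7.25
tcp_pos: [0.5999, 0.0919, 0.0955]
ee_rot: [[-0.996, 0.086, -0.008], [0.086, 0.996, -0.003], [0.008, -0.003, -1.0]]
wrist_force: [-0.6, 0.1, 0.2]
gripper_width: 0.292
time_s: 7.33
tcp_pos: [0.6025, 0.0926, 0.0992]
ee_rot: [[-0.996, 0.086, -0.001], [0.086, 0.996, -0.001], [0.001, -0.001, -1.0]]
wrist_force: [-0.7, 1.1, -0.1]
gripper_width: 0.284
t 7.38 p [0.6034 0.093  0.1005] th 175.06 F [ 0.7 -0.  -0.1] w 25.3 j [ 24.  27. -11.   0. -52. -29.] tilt [0.0017 0.    ]
shift [ 0.0004 -0.0004  0.045 ] rows 2.0
turn rad 0.0029 rows 1.0
```

View pics/g.png

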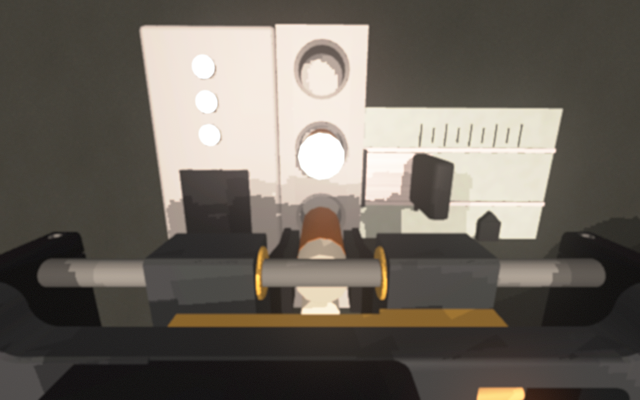

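```bash
python3 -m crank '[[0,0,0.01,0],[0,0,0.01,0],[0,0,0.01,0],[0,0,0.005,0],[0,0,0,0]]'; python3 go.py 0.603 0.0926 0.0555 -185.1
```

```text
time_s: 7.8
tcp_pos: [0.6013, 0.0923, 0.0626]
ee_rot: [[-0.996, 0.088, -0.003], [0.088, 0.996, -0.001], [0.003, -0.001, -1.0]]
wrist_force: [-0.2, -0.3, -1.1]
gripper_width: 0.286
t 7.8 p [0.6013 0.0923 0.0626] th 174.95 F [-0.2 -0.3 -1.1] w 24.9 j [ 24.  29. -13.  -0. -48. -29.] tilt [-0.0034 -0.0011]
shift [-0.0017  0.0004  0.0071] rows 1.0
turn rad 0.0008 rows 1.0
```

```bash
python3 -m crank '[[0,0,0.004,0],[0,0,0.004,0],[0,0,0.001,0],[0,0,0,0],[0,0,0,0]]'; python3 go.py 0.603 0.0926 0.0555 -185.1
```

```text
time_s: 8.22
tcp_pos: [0.6026, 0.0928, 0.0557]
ee_rot: [[-0.996, 0.088, 0.0], [0.088, 0.996, 0.0], [-0.0, 0.0, -1.0]]
wrist_force: [-0.2, -0.3, -1.3]
gripper_width: 0.287
t 8.22 p [0.6026 0.0928 0.0557] th 174.95 F [-0.2 -0.3 -1.3] w 25.0 j [ 24.  30. -13.  -0. -47. -29.] tilt [0.0003 0.0002]
shift [-0.0004 -0.0002  0.0002] rows 1.0
turn rad 0.001 rows 1.0
```

```bash
python3 -m crank '[[0,0,0,0],[0,0,0,0],[0,0,0,0],[0,0,0,0],[0,0,0,0]]' 0.06 && python3 -m crank '[[0,0,-0.01,0],[0,0,-0.03,0],[0,0,-0.035,0],[0,0,-0.035,0],[0,0,-0.035,0]]'; python3 go.py 0.5405 -0.3115 0.2 -110.5; python3 -c "
from fit import *
c=snap('wrist','w4')
for o in caps(c): print(o)
"
```

```text
time_s: 8.63
tcp_pos: [0.6025, 0.0927, 0.0556]
ee_rot: [[-0.996, 0.088, 0.0], [0.088, 0.996, 0.0], [-0.0, 0.0, -1.0]]
wrist_force: [0.8, 0.6, 0.2]
gripper_width: 0.58
time_s: 9.05
tcp_pos: [0.6023, 0.0926, 0.203]
ee_rot: [[-0.996, 0.088, 0.0], [0.088, 0.996, -0.0], [-0.001, -0.0, -1.0]]
wrist_force: [0.8, 0.1, 0.4]
gripper_width: 0.688
t 9.05 p [0.6023 0.0926 0.203 ] th 174.97 F [0.8 0.1 0.4] w 59.9 j [ 24.  21.  -4.   0. -65. -29.] tilt [ 0.0005 -0.0001]
shift [ 0.0261 -0.4079  0.003 ] rows 10.0
turn rad -1.3009 rows 11.0
(659, 645, array([0.5994, 0.0412, 0.0941]), array([0.5995, 0.0412]), array([0.025, 0.025]))
(624, 585, array([0.6039, 0.0922, 0.0939]), array([0.6039, 0.0928]), array([0.025, 0.025]))
(527, 497, array([0.6084, 0.1434, 0.0939]), array([0.609, 0.144]), array([0.025, 0.024]))
```

View pics/w4.png

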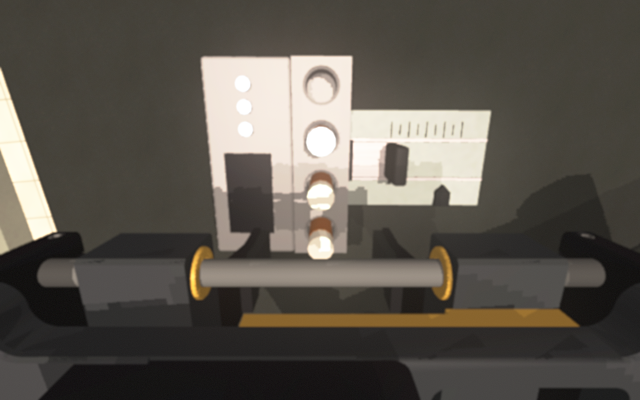

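```bash
python3 -m crank '[[0.0024,-0.0371,0,0],[0.0024,-0.0371,0,0],[0.0024,-0.0371,0,0],[0.0024,-0.0371,0,0],[0.0024,-0.0371,0,0]]' && python3 -m crank '[[0.0024,-0.0371,0,0],[0.0024,-0.0371,0,0],[0.0024,-0.0371,0,0],[0.0024,-0.0371,0,0],[0.0024,-0.0371,0,0]]' && python3 -m crank '[[0.0024,-0.0371,0,0],[0,0,0,-0.1183],[0,0,0,-0.1183],[0,0,0,-0.1183],[0,0,0,-0.1183]]' && python3 -m crank '[[0,0,0,-0.1183],[0,0,0,-0.1183],[0,0,0,-0.1183],[0,0,0,-0.1183],[0,0,0,-0.1183]]' && python3 -m crank '[[0,0,0,-0.1183],[0,0,0,-0.1183],[0,0,0,0],[0,0,0,0]]'; python3 go.py 0.5405 -0.3115 0.11 -110.5;  python3 -c "
from fit import *
c=snap('wrist','w5')
for o in caps(c): print(o)
"
```

```text
time_s: 9.52
tcp_pos: [0.5738, -0.0924, 0.2015]
ee_rot: [[-0.996, 0.087, 0.001], [0.087, 0.996, -0.0], [-0.001, 0.0, -1.0]]
wrist_force: [0.6, -0.8, -0.1]
gripper_width: 0.685
time_s: 9.93
tcp_pos: [0.5454, -0.2765, 0.2014]
ee_rot: [[-0.996, 0.088, 0.001], [0.088, 0.996, -0.0], [-0.001, -0.0, -1.0]]
wrist_force: [0.6, -0.3, -0.5]
gripper_width: 0.689
time_s: 10.35
tcp_pos: [0.5401, -0.312, 0.2011]
ee_rot: [[-0.925, -0.38, 0.0], [-0.38, 0.925, -0.0], [-0.0, -0.0, -1.0]]
wrist_force: [-0.1, 0.8, -0.5]
gripper_width: 0.69
time_s: 10.77
tcp_pos: [0.5403, -0.3115, 0.2012]
ee_rot: [[-0.555, -0.832, 0.001], [-0.832, 0.555, -0.0], [-0.0, -0.001, -1.0]]
wrist_force: [0.2, -0.4, -0.3]
gripper_width: 0.689
time_s: 11.1
tcp_pos: [0.5403, -0.3115, 0.201]
ee_rot: [[-0.353, -0.936, 0.0], [-0.936, 0.353, -0.0], [0.0, -0.001, -1.0]]
wrist_force: [0.2, -0.1, 0.4]
gripper_width: 0.691
t 11.1 p [ 0.5403 -0.3115  0.201 ] th -110.66 F [ 0.2 -0.1  0.4] w 60.1 j [-15.  23.  -2.   0. -66.  84.] tilt [ 0.0005 -0.0002]
shift [-0.     -0.0001  0.091 ] rows 3.0
turn rad -0.0027 rows 1.0
(915, 774, array([ 0.7212, -0.2606,  0.0699]), array([ 0.7276, -0.2661]), array([0.045, 0.063]))
(631, 554, array([ 0.5434, -0.3124,  0.0849]), array([ 0.5426, -0.3123]), array([0.025, 0.025]))
(598, 473, array([ 0.4937, -0.2799,  0.0846]), array([ 0.4926, -0.2792]), array([0.024, 0.025]))
```

```bash
python3 -m crank '[[0,-0.002,0.03,0],[0,0,0.035,0],[0,0,0.035,0],[0,0,0.025,0],[0,0,0.02,0]]' && python3 -m crank '[[0,0,0.008,0],[0,0,0.002,0],[0,0,0,0],[0,0,0,0]]' && python3 go.py 0.5425 -0.3123 0.0465
```

```text
time_s: 11.57
tcp_pos: [0.5409, -0.3117, 0.053]
ee_rot: [[-0.353, -0.936, -0.003], [-0.936, 0.353, 0.001], [-0.0, 0.003, -1.0]]
wrist_force: [1.6, -0.3, -0.3]
gripper_width: 0.691
time_s: 11.9
tcp_pos: [0.5434, -0.3126, 0.0472]
ee_rot: [[-0.35, -0.937, 0.003], [-0.937, 0.35, -0.001], [0.0, -0.003, -1.0]]
wrist_force: [0.0, -1.2, -0.1]
gripper_width: 0.69
t 11.9 p [ 0.5434 -0.3126  0.0472] th -110.49 F [ 0.  -1.2 -0.1] w 60.0 j [-15.  32. -11.   0. -47.  85.] tilt [ 0.0028 -0.0012]
shift [0.     0.001  0.0007] rows 1.0
```

```bash
python3 -m crank '[[0,0,0,0],[0,0,0,0],[0,0,0,0],[0,0,0,0],[0,0,0,0]]' 0.0 && python3 -m crank '[[0,0,0,0],[0,0,0,0],[0,0,0,0],[0,0,0,0]]' && python3 go.py 0.5425 -0.3123 0.2 && python3 -m crank '[[0,0,-0.02,0],[0,0,-0.03,0],[0,0,-0.04,0],[0,0,-0.04,0],[0,0,-0.025,0]]'; python3 go.py 0.5943 -0.0105 0.2 -185.1
```

```text
time_s: 12.32
tcp_pos: [0.5424, -0.3122, 0.046]
ee_rot: [[-0.35, -0.937, 0.001], [-0.937, 0.35, -0.0], [-0.0, -0.001, -1.0]]
wrist_force: [-0.2, -0.1, -0.2]
gripper_width: 0.392
time_s: 12.65
tcp_pos: [0.5423, -0.3121, 0.0457]
ee_rot: [[-0.35, -0.937, 0.0], [-0.937, 0.35, -0.0], [0.0, -0.0, -1.0]]
wrist_force: [0.3, 0.2, 1.2]
gripper_width: 0.29
t 12.65 p [ 0.5423 -0.3121  0.0457] th -110.48 F [0.3 0.2 1.2] w 25.3 j [-15.  32. -11.   0. -47.  85.] tilt [ 0.0001 -0.0001]
shift [ 1.000e-04 -3.000e-04 -1.543e-01] rows 4.0
time_s: 13.07
tcp_pos: [0.5434, -0.3129, 0.2051]
ee_rot: [[-0.349, -0.937, 0.005], [-0.937, 0.349, -0.003], [0.001, -0.006, -1.0]]
wrist_force: [0.4, -0.6, 0.0]
gripper_width: 0.29
t 13.07 p [ 0.5434 -0.3129  0.2051] th -110.45 F [ 0.4 -0.6  0. ] w 25.2 j [-15.  23.  -1.   0. -66.  85.] tilt [ 0.0051 -0.0028]
shift [-0.3011  0.058   0.0045] rows 8.0
turn rad 1.3029 rows 11.0
```

```bash
python3 -m crank '[[-0.0334,0.0063,0,0],[-0.0334,0.0063,0,0],[-0.0334,0.0063,0,0],[-0.0334,0.0063,0,0],[-0.0334,0.0063,0,0]]' && python3 -m crank '[[-0.0334,0.0063,0,0],[-0.0334,0.0063,0,0],[-0.0334,0.0063,0,0],[-0.0334,0.0063,0,0],[0,0,0,0.1185]]' && python3 -m crank '[[0,0,0,0.1185],[0,0,0,0.1185],[0,0,0,0.1185],[0,0,0,0.1185],[0,0,0,0.1185]]' && python3 -m crank '[[0,0,0,0.1185],[0,0,0,0.1185],[0,0,0,0.1185],[0,0,0,0.1185],[0,0,0,0.1185]]' && python3 -m crank '[[0,0,0.02,0],[0,0,0.02,0],[0,0,0.02,0],[0,0,0,0],[0,0,0,0]]'; python3 go.py 0.5943 -0.0105 0.1 -185.1
```

```text
time_s: 13.48
tcp_pos: [0.5709, -0.1432, 0.2004]
ee_rot: [[-0.35, -0.937, -0.0], [-0.937, 0.35, 0.0], [-0.0, 0.0, -1.0]]
wrist_force: [0.3, -0.0, 0.1]
gripper_width: 0.287
time_s: 13.9
tcp_pos: [0.5952, -0.0058, 0.2002]
ee_rot: [[-0.455, -0.891, 0.001], [-0.891, 0.455, 0.001], [-0.001, -0.0, -1.0]]
wrist_force: [-0.1, -0.3, -0.1]
gripper_width: 0.29
time_s: 14.32
tcp_pos: [0.594, -0.0106, 0.2002]
ee_rot: [[-0.879, -0.476, -0.001], [-0.476, 0.879, 0.0], [0.001, 0.0, -1.0]]
wrist_force: [-0.1, -0.5, 0.1]
gripper_width: 0.289
time_s: 14.73
tcp_pos: [0.5941, -0.0107, 0.2002]
ee_rot: [[-0.995, 0.096, -0.001], [0.096, 0.995, 0.0], [0.001, -0.0, -1.0]]
wrist_force: [-0.6, 0.3, -0.8]
gripper_width: 0.291
time_s: 15.15
tcp_pos: [0.5937, -0.011, 0.1397]
ee_rot: [[-0.996, 0.09, -0.003], [0.09, 0.996, -0.001], [0.003, -0.001, -1.0]]
wrist_force: [0.4, 0.4, -0.0]
gripper_width: 0.288
t 15.15 p [ 0.5937 -0.011   0.1397] th 174.84 F [ 0.4  0.4 -0. ] w 25.0 j [ 15.  23. -11.   0. -56. -20.] tilt [-0.0027 -0.001 ]
shift [-0.0007  0.0006  0.0397] rows 1.0
turn rad -0.0011 rows 1.0
```

```bash
python3 -m crank '[[0,0,0.02,0],[0,0,0.015,0],[0,0,0.01,0],[0,0,0.01,0],[0,0,0.01,0]]' && python3 -m crank '[[0,0,0.01,0],[0,0,0.004,0],[0,0,0,0],[0,0,0,0]]'; python3 go.py 0.5943 -0.0105 0.0547 -185.1
```

```text
time_s: 15.57
tcp_pos: [0.5953, -0.0106, 0.076]
ee_rot: [[-0.996, 0.09, 0.002], [0.09, 0.996, 0.0], [-0.002, 0.0, -1.0]]
wrist_force: [0.1, -0.9, -0.3]
gripper_width: 0.293
time_s: 15.9
tcp_pos: [0.5945, -0.0107, 0.0616]
ee_rot: [[-0.996, 0.09, 0.0], [0.09, 0.996, -0.0], [-0.0, -0.0, -1.0]]
wrist_force: [0.1, -0.0, -0.1]
gripper_width: 0.289
t 15.9 p [ 0.5945 -0.0107  0.0616] th 174.85 F [ 0.1 -0.  -0.1] w 25.2 j [ 15.  28. -15.   0. -46. -20.] tilt [ 0.0002 -0.0002]
shift [0.0003 0.0002 0.0069] rows 1.0
turn rad -0.0009 rows 1.0
```

```bash
python3 -m crank '[[0,0,0.003,0],[0,0,0.003,0],[0,0,0.001,0],[0,0,0,0],[0,0,0,0]]' && python3 -m crank '[[0,0,0,0],[0,0,0,0],[0,0,0,0],[0,0,0,0],[0,0,0,0]]' 0.06 && python3 -m crank '[[0,0,-0.01,0],[0,0,-0.03,0],[0,0,-0.035,0],[0,0,-0.035,0],[0,0,-0.035,0]]'; python3 go.py 0.521 0.0739 0.15 -185.1; python3 -c "
from fit import *
for n in('wrist','side'):
  c=snap(n,n+'6')
  for o in caps(c): print(n,o)
"
```

```text
time_s: 16.32
tcp_pos: [0.5944, -0.0107, 0.0547]
ee_rot: [[-0.996, 0.09, 0.0], [0.09, 0.996, 0.0], [-0.0, 0.0, -1.0]]
wrist_force: [0.6, 0.5, -0.4]
gripper_width: 0.285
time_s: 16.73
tcp_pos: [0.5943, -0.0107, 0.0546]
ee_rot: [[-0.996, 0.09, 0.0], [0.09, 0.996, 0.0], [-0.0, 0.0, -1.0]]
wrist_force: [-0.2, -0.1, -0.3]
gripper_width: 0.582
time_s: 17.15
tcp_pos: [0.594, -0.0109, 0.202]
ee_rot: [[-0.996, 0.09, 0.0], [0.09, 0.996, -0.0], [-0.0, -0.0, -1.0]]
wrist_force: [0.3, -0.6, 0.4]
gripper_width: 0.684
t 17.15 p [ 0.594  -0.0109  0.202 ] th 174.84 F [ 0.3 -0.6  0.4] w 59.5 j [ 15.  20.  -6.   0. -64. -20.] tilt [ 0.0005 -0.0002]
shift [0.0804 0.0779 0.052 ] rows 3.0
turn rad -0.001 rows 1.0
wrist (649, 592, array([ 0.5954, -0.0118,  0.0939]), array([ 0.5955, -0.0112]), array([0.025, 0.026]))
wrist (603, 511, array([0.5992, 0.0394, 0.0937]), array([0.5993, 0.04  ]), array([0.024, 0.024]))
wrist (418, 412, array([0.604 , 0.093 , 0.0941]), array([0.6039, 0.0938]), array([0.025, 0.024]))
side (51, 43, array([ 0.4898, -0.2738,  0.0824]), array([ 0.4902, -0.2739]), array([0.023, 0.028]))
side (61, 59, array([ 0.5928, -0.0062,  0.0917]), array([ 0.5931, -0.0079]), array([0.023, 0.027]))
side (64, 58, array([0.5968, 0.0449, 0.0914]), array([0.5975, 0.0432]), array([0.025, 0.028]))
side (76, 72, array([0.6012, 0.0968, 0.0911]), array([0.6017, 0.0967]), array([0.025, 0.026]))
side (79, 74, array([0.6065, 0.1485, 0.0914]), array([0.6077, 0.1469]), array([0.027, 0.026]))
```

View pics/wrist6.png

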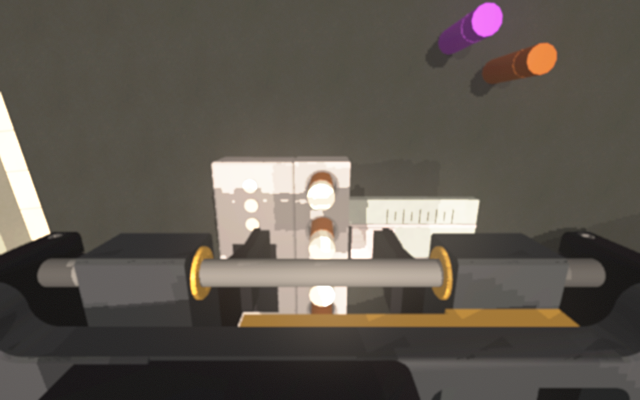

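View pics/side6.png

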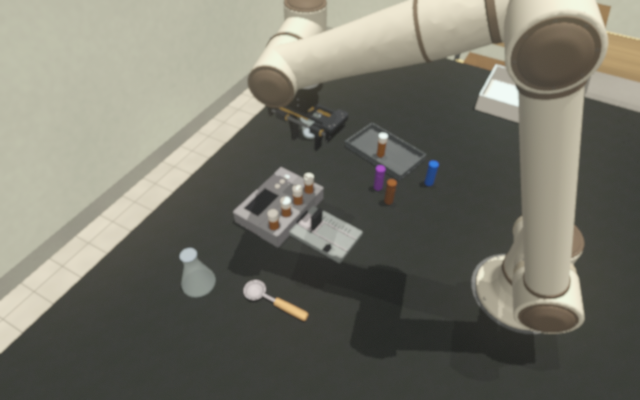

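```bash
python3 -m crank '[[0.027,0.026,0.01,0],[0.027,0.026,0.02,0],[0.0265,0.026,0.03,0],[0,0,0.01,0],[0,0,0,0]]' 0.04 && python3 -m crank '[[0,0,0,0],[0,0,0,0],[0,0,0,0]]'; python3 go.py 0.5207 0.0738 0.035 -185.1; python3 -c "
from fit import *
snap('wrist','w7')"; python3 go.py 0.5207 0.0738 0.035 -185.1
```

```text
time_s: 17.67
tcp_pos: [0.522, 0.0704, 0.1318]
ee_rot: [[-0.996, 0.088, -0.005], [0.088, 0.996, -0.002], [0.005, -0.002, -1.0]]
wrist_force: [0.0, 0.0, -0.1]
gripper_width: 0.475
time_s: 17.92
tcp_pos: [0.5262, 0.0698, 0.135]
ee_rot: [[-0.996, 0.091, 0.003], [0.091, 0.996, 0.001], [-0.003, 0.001, -1.0]]
wrist_force: [-0.2, -0.2, 1.2]
gripper_width: 0.459
t 17.92 p [0.5262 0.0698 0.135 ] th 174.77 F [-0.2 -0.2  1.2] w 39.9 j [ 25.  18. -20.   0. -52. -30.] tilt [0.0026 0.0008]
shift [0.0061 0.0034 0.1   ] rows 3.0
turn rad -0.0022 rows 1.0
t 17.97 p [0.5259 0.0697 0.1348] th 174.76 F [-0.1  0.6 -0.1] w 40.2 j [ 25.  18. -20.   0. -52. -30.] tilt [0.0023 0.0008]
shift [0.0058 0.0035 0.0998] rows 3.0
turn rad -0.0024 rows 1.0
```

View pics/w7.png

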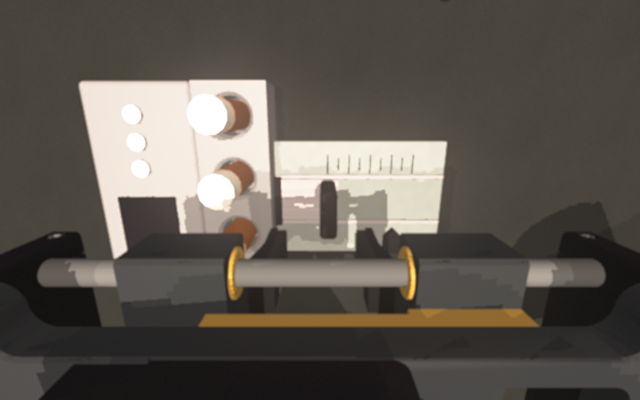

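Run:
```python
from fit import *
c=load('w7');p=cloud(c)
m=(p[...,2]>.06)&(p[...,2]<.075)&(p[...,0]<.56)&(p[...,0]>.48)
m[230:]=0
q=p[m];print(len(q),q.min(0),q.max(0),q.mean(0))
for v in(190,215):print(P(c,328,v,.07))
```

```text
671 [0.51370589 0.0542191  0.06004579] [0.52916954 0.0863626  0.07296831] [0.52138212 0.06874601 0.07030381]
[0.52000051 0.0526177  0.07      ]
[0.52172682 0.07316544 0.07      ]
```

```bash
python3 -m crank '[[0.005,0.0035,0.02,0],[0,0,0.025,0],[0,0,0.025,0],[0,0,0.02,0],[0,0,0.01,0]]' && python3 -m crank '[[0,0,0,0],[0,0,0,0],[0,0,0,0]]'; python3 go.py 0.5213 0.0738 0.035 -185.1
```

```text
time_s: 18.38
tcp_pos: [0.5194, 0.0731, 0.0319]
ee_rot: [[-0.996, 0.092, -0.003], [0.092, 0.996, -0.001], [0.003, -0.001, -1.0]]
wrist_force: [1.1, -0.7, 0.5]
gripper_width: 0.459
time_s: 18.63
tcp_pos: [0.5213, 0.0743, 0.0351]
ee_rot: [[-0.996, 0.09, 0.003], [0.09, 0.996, 0.001], [-0.003, 0.001, -1.0]]
wrist_force: [-0.2, 0.3, -0.2]
gripper_width: 0.458
t 18.63 p [0.5213 0.0743 0.0351] th 174.83 F [-0.2  0.3 -0.2] w 39.9 j [ 26.  25. -27.   0. -38. -31.] tilt [0.0027 0.0009]
shift [ 0.     -0.0005  0.0001] rows 1.0
turn rad -0.0012 rows 1.0
```

```bash
python3 -m crank '[[0,0,0,0],[0,0,0,0],[0,0,0,0],[0,0,0,0],[0,0,0,0]]' 0 && python3 -m crank '[[0,0,0,0],[0,0,0,0],[0,0,0,0],[0,0,0,0]]'; python3 go.py 0.5213 0.0738 0.035 -185.1
```

```text
time_s: 19.05
tcp_pos: [0.5203, 0.0741, 0.0341]
ee_rot: [[-0.996, 0.09, 0.001], [0.09, 0.996, 0.0], [-0.001, 0.0, -1.0]]
wrist_force: [3.0, -2.1, -0.2]
gripper_width: 0.167
time_s: 19.38
tcp_pos: [0.5209, 0.0741, 0.0341]
ee_rot: [[-0.996, 0.09, 0.002], [0.09, 0.996, 0.0], [-0.002, 0.0, -1.0]]
wrist_force: [2.9, -1.4, 1.2]
gripper_width: 0.156
t 19.38 p [0.5209 0.0741 0.0341] th 174.84 F [ 2.9 -1.4  1.2] w 13.6 j [ 26.  25. -27.   0. -38. -31.] tilt [0.0018 0.0003]
shift [-0.0004 -0.0003 -0.0009] rows 1.0
turn rad -0.001 rows 1.0
```

```bash
python3 -m crank '[[0.005,0,0,0],[0.01,0,0,0],[0.012,0,0,0],[0.012,0,0,0],[0.012,0,0,0]]' && python3 -m crank '[[0.009,0,0,0],[0.004,0,0,0],[0,0,0,0],[0,0,0,0],[0,0,0,0]]'; python3 go.py 0.4561 0.08 0.034 -185.1
python3 - <<'E'
from fit import *
for n in('scene','side','wrist'):
    c=snap(n,n+'8')
    for o in caps(c)if n!='x' else[]:print(n,o)
im=load('side8')['pixels'][:,:,::-1]
cv2.imwrite('pics/k.png',cv2.resize(im[190:270,280:380],None,fx=7,fy=7,interpolation=2))
im=load('scene8')['pixels'][:,:,::-1]
cv2.imwrite('pics/l.png',cv2.resize(im[170:250,290:400],None,fx=7,fy=7,interpolation=2))
E
```

```text
time_s: 19.8
tcp_pos: [0.4707, 0.0788, 0.0341]
ee_rot: [[-0.996, 0.09, 0.004], [0.09, 0.996, 0.001], [-0.004, 0.001, -1.0]]
wrist_force: [7.9, -4.7, -2.0]
gripper_width: 0.157
time_s: 20.22
tcp_pos: [0.4577, 0.08, 0.0341]
ee_rot: [[-0.996, 0.089, 0.003], [0.089, 0.996, 0.001], [-0.003, 0.001, -1.0]]
wrist_force: [6.7, -5.0, -1.0]
gripper_width: 0.159
t 20.22 p [0.4577 0.08   0.0341] th 174.87 F [ 6.7 -5.  -1. ] w 13.9 j [ 30.  21. -35.   0. -34. -35.] tilt [0.0029 0.0005]
shift [ 0.0016 -0.0001  0.0001] rows 1.0
turn rad -0.0005 rows 1.0
scene (126, 82, array([0.6128, 0.1424, 0.0911]), array([0.6106, 0.1436]), array([0.025, 0.023]))
scene (291, 52, array([0.7025, 0.3489, 0.0944]), array([0.7001, 0.3514]), array([0.018, 0.022]))
scene (135, 90, array([0.6078, 0.0911, 0.0909]), array([0.606 , 0.0923]), array([0.024, 0.026]))
scene (140, 93, array([0.6029, 0.0399, 0.0912]), array([0.6002, 0.0405]), array([0.028, 0.025]))
scene (146, 94, array([ 0.5994, -0.0123,  0.0912]), array([ 0.5974, -0.0117]), array([0.026, 0.025]))
scene (148, 99, array([ 0.4964, -0.2792,  0.082 ]), array([ 0.4944, -0.2794]), array([0.025, 0.025]))
scene (225, 206, array([ 0.7227, -0.2652,  0.0676]), array([ 0.7277, -0.2668]), array([0.044, 0.065]))
side (37, 28, array([ 0.7247, -0.2382,  0.0675]), array([ 0.727 , -0.2421]), array([0.038, 0.023]))
side (69, 61, array([ 0.5933, -0.0064,  0.0914]), array([ 0.5942, -0.0077]), array([0.026, 0.027]))
side (76, 66, array([0.5966, 0.0459, 0.0916]), array([0.5969, 0.0457]), array([0.025, 0.026]))
side (86, 70, array([0.6016, 0.0972, 0.0915]), array([0.6017, 0.0962]), array([0.025, 0.028]))
side (92, 75, array([0.6062, 0.1486, 0.0915]), array([0.6075, 0.148 ]), array([0.026, 0.025]))
wrist (268, 267, array([0.5878, 0.0361, 0.0777]), array([0.5889, 0.0355]), array([0.008, 0.008]))
```

View pics/k.png

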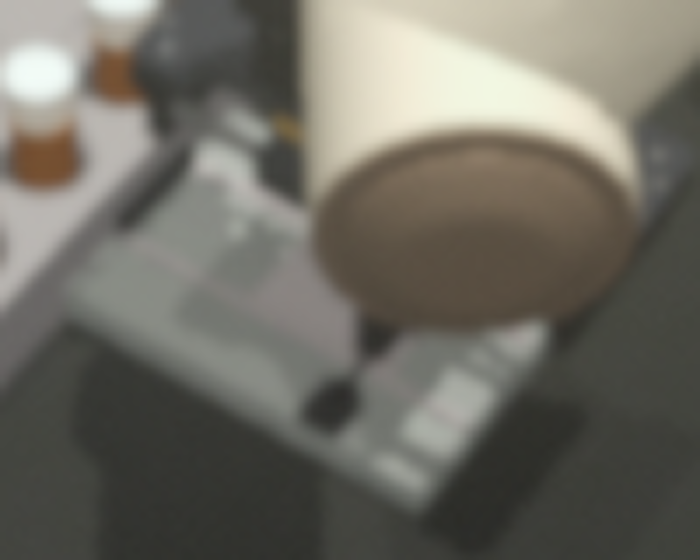

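View pics/l.png

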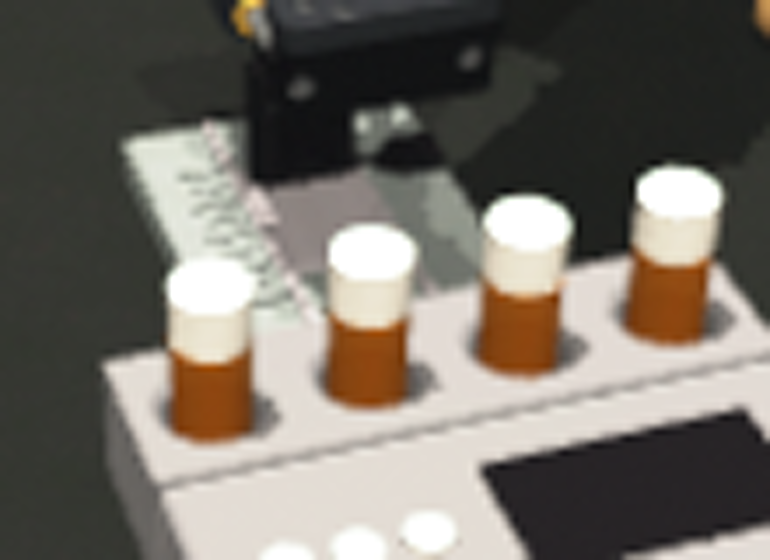

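View pics/wrist8.png

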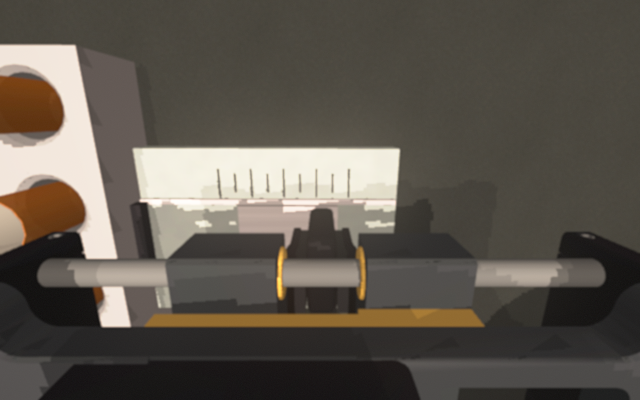

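Run:
```python
from fit import *
th=np.radians(-5.14);R=np.array([[np.cos(th),-np.sin(th)],[np.sin(th),np.cos(th)]]);t=np.array([.6007,.0667])
c=load('side8');c0=load('side0')
# correct side cam offset by block-fit there
R2=R;t2=np.array([.59638,.06957])
def proj(c,w):
    T=np.linalg.inv(c['world_from_camera']);q=T[:3,:3]@w+T[:3,3];return c['fx']*q[0]/q[2]+c['cx'],c['fy']*q[1]/q[2]+c['cy']
im=cv2.resize(c['pixels'][190:270,280:380][:,:,::-1],None,fx=7,fy=7,interpolation=2)
for x,col in((-.135,(0,0,255)),(-.145,(0,255,0)),(-.155,(255,0,0))):
    a=[]
    for y in(.0,.055):
        w=np.append(R@[x,y]+t2,.02);u,v=proj(c,w);a.append((int((u-280+.5)*7),int((v-190+.5)*7)))
    cv2.line(im,a[0],a[1],col,1)
cv2.imwrite('pics/m.png',im)
print('tcp ph',R.T@(np.array([.4577,.08])-t))
im=cv2.resize(c0['pixels'][190:270,280:380][:,:,::-1],None,fx=7,fy=7,interpolation=2);cv2.imwrite('pics/n.png',im)
```

```text
tcp ph [-0.14361651  0.0004352 ]
```

View pics/m.png

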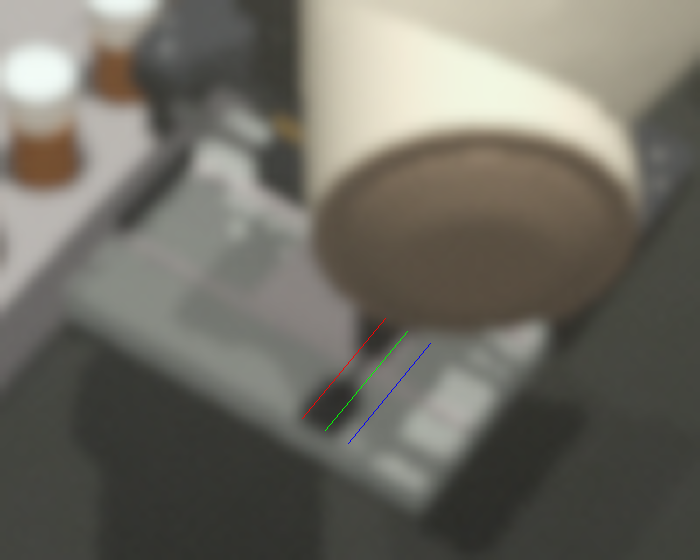

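```bash
python3 -m crank '[[0.001,0,0,0],[0.001,0,0,0],[0,0,0,0],[0,0,0,0],[0,0,0,0]]' && python3 -m crank '[[0,0,0,0],[0,0,0,0],[0,0,0,0],[0,0,0,0],[0,0,0,0]]'  && python3 -m crank '[[0,0,0,0],[0,0,0,0],[0,0,0,0],[0,0,0,0],[0,0,0,0]]'; python3 go.py 0.4561 0.08 0.034 -185.1
python3 - <<'E'
from fit import *
c=snap('side','side9')
im=c['pixels'][:,:,::-1]
cv2.imwrite('pics/k2.png',cv2.resize(im[225:255,315:355],None,fx=16,fy=16,interpolation=2))
E
```

```text
time_s: 20.78
tcp_pos: [0.4558, 0.0801, 0.0341]
ee_rot: [[-0.996, 0.09, 0.003], [0.09, 0.996, 0.001], [-0.003, 0.001, -1.0]]
wrist_force: [6.0, -3.8, -1.5]
gripper_width: 0.161
time_s: 21.2
tcp_pos: [0.4559, 0.0801, 0.0341]
ee_rot: [[-0.996, 0.089, 0.003], [0.089, 0.996, 0.001], [-0.003, 0.001, -1.0]]
wrist_force: [6.3, -4.3, -1.7]
gripper_width: 0.156
time_s: 21.62
tcp_pos: [0.4559, 0.0801, 0.0341]
ee_rot: [[-0.996, 0.09, 0.003], [0.09, 0.996, 0.001], [-0.003, 0.001, -1.0]]
wrist_force: [6.3, -4.7, -0.9]
gripper_width: 0.156
t 21.62 p [0.4559 0.0801 0.0341] th 174.86 F [ 6.3 -4.7 -0.9] w 13.6 j [ 30.  20. -36.   0. -34. -35.] tilt [0.003  0.0006]
shift [-0.0003 -0.0001  0.0001] rows 1.0
turn rad -0.0007 rows 1.0
```

View pics/k2.png

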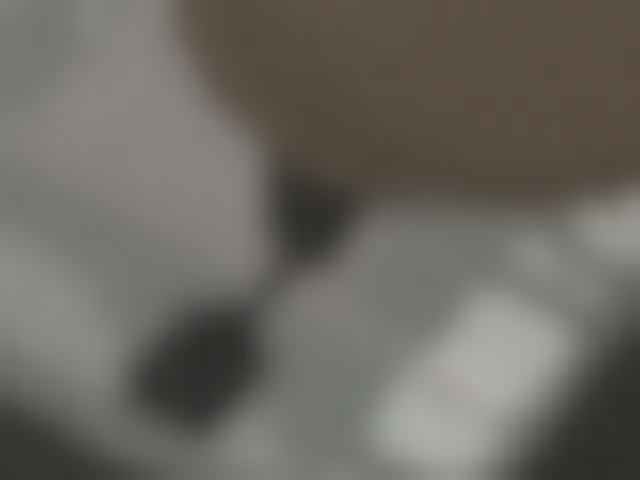

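```bash
python3 -c "
from station import finish_job
print(finish_job())"
```

```text
the job is handed in; nothing more can be done
None
```

I handed the job in at about 22 s of the 67 s allowed, with all four wells filled and the shutter held at the index. No verdict was reported back.

**Vials:** The two empty wells, well1 and well3, each got one of the outer spares from the tray. I checked this in the pictures before pulling the shutter:
- All four caps stood at the same height, about 94 mm in the wrist views.
- The cap positions were within about 2 mm of the well positions I had measured.
- The middle spare stayed standing in the tray where it was.

**Shutter:** I pulled the handle out about 65 mm and was still gripping it at hand-in. The arm had been still for about 0.8 s. The wrist force along the pull was about 6.3 N, against the 6.9 N I expected from the spring. The last side view shows the pointer meeting the index tip. The arm position and the first wrist picture put the handle within about 1 mm of the tip.

**Disagreements between checks:**
- The fixed cameras differed from each other by roughly 5–10 mm, so I worked from the wrist camera.
- The photometer outline projected onto the side view was off by about 3 mm.
- I judged the flask, jar and spoon undisturbed by eye and from the clear paths. I did not re-measure them.

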